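# Tare a crucible on the bench balance

## Robot

A 6-joint arm with a two-finger parallel gripper is mounted at the origin on a cart in front of the work surface, level with it; the furniture and walls round the work are solid. World frame = base frame: x ahead of the robot, y to its left, z up, the work surface at z = 0. Lengths are in m, angles in rad, forces in N, time in s.
With the tool pointing down it reaches from about 0.35 to 0.925 m from the base axis. Payload 6.4 kg.
Tool frame: the origin (TCP) lies at the very end of the fingers, on their centre line; the grasp point (between the pads) lies 19 mm behind it; z points along the fingers, y is the line along which they close (so a half turn about z gives the same grasp; the last joint's range is limited). The gripper opens to 94 mm and grips with 3 to 60 N. Pads are 16 mm wide; open, the fingers measure 119 mm over their backs; the gripper's body (75 mm by 177 mm) begins 78 mm behind the grasp point.
Start: joints at [1.121, 0.245, 1.558, -0, 1.339, -0.174], TCP at [0.177, 0.625, 0.205] pointing down, gripper open.
Joint ranges: [-3.13, 3.13], [-1.02, 2.26], [0.13, 2.54], [-0.95, 4.09], [0.21, 2.88], [-2.74, 2.74]. Speed limits (rad/s): [2.57, 2.57, 3.14, 3.14, 3.14, 3.14].

## Interface

Orientations are given as a unit quaternion [w, x, y, z].
In Python, from rig import bot, vision, ticket, finder gives the robot as it stands. The module is installed in compiled form; this text tells all that it offers.
- The arm moves only by the tool carry_out, never from a script. Its argument "rows" is a list that holds one entry, the list of rows, each a list of 5 numbers: the finger opening in m, from 0 to 0.094, then the shift along the world's x, y, z in m, then the turn about the world's z in rad. In form: [[[jaw, tx, ty, tz, turn], ...]]. A call has 1 to 5 rows; each row shifts and turns the commanded pose from where the row before left it; what a row does not reach is not made up. A row lasts 1/12 s, in which the tool goes at most 41.7 mm and 7.16 degrees, less where a joint would pass 70% of its speed; a pose out of reach is approached as far as the arm can. A call is refused whole if a number of a shift passes 0.0417 or a number of a turn 0.125, either way. A call with a gripper value outside its range is refused whole. The fingers move at their own pace and stop on an object; "grip_force" is the grip in N (left out, the last holds). Time passes only in rows, so rows that do not move let the fingers close. It gives the time, the measured TCP pose, the force, the opening and the grip force at its end, in the units of the state.
- bot.observe(): the state, without advancing time (a new reading comes with each control period).
- vision.get_image(name): name is "side" or "top" or "wrist"; returns a dict with "color" (480x640x3 uint8, red, green, blue), "vertical_fov" (degrees; the focal length in pixels is half the picture's height over the tangent of half this angle, whatever the lens; pixels are square), "cx", "cy" (the principal point, pixels), "k1" (the pictures are not rectified: a ray, as slopes to the right and down, at radius r is drawn at 1 + k1 r^2 times it, then the intrinsics apply), "world_to_cam" (4x4, takes a point from world to camera coordinates). Camera axes: x right, y down, z forward; pixel columns grow to the right and rows downward; lengths in m; the calibration is good to about 2 mm. A picture is of the moment at which its call begins. There is no depth.
- ticket.sign_off(): hands the job in; it is judged then, once.
Trained networks look in the newest picture that a camera, given by its name, has taken for a name from the list of things; names that differ only in an ending like _2 or _b are one class to them, and where a whole thing is asked for, a point or a joint stands for the part that bears it (a point fixed in the world has none). Each returns a list of dicts, best first, with "score" (0 to 1); they miss things now and then, are a little off and sometimes report something else, mostly with a low value. They report only what shows in the picture. A call takes as long as a camera call.
- finder.masks_of(camera, name): "mask" (480x640 bool, what is visible of it) and "position" ([column, row] in pixels, amid what is visible of it).
- finder.mark_of(camera, name): "position" ([column, row] in pixels: a listed point, or the origin of a listed thing).
The state is a dict: "t": time; "q": joint angles; "joint_velocities": joint speeds; "tau": joint torques, N m; "position": TCP position; "tool_rot": TCP orientation; "wrist_force": force on the tool from outside, world axes, zero at the start; "moment": the same for the moment, N m; "opening": opening from 0.0 (shut) to 1.0 (fully open); "gripper_force": force on a finger pad.
Only numpy, scipy, OpenCV 4.12 (cv2) and the standard library are available. Lean on these libraries where they do the work, as an engineer would, in place of code of your own. Each camera call takes 0.05 s, during which the arm holds its last target. There are 200 camera calls.

## Task

A crucible is standing on the pan of the balance. Tare it without lifting anything: with a fingertip slide the glass top cover of the draft shield fully shut, then lightly tap the balance's round power key, then the wide tare key, then the print key at the right-hand end of the row. Let each key come up again before you tap the next, never press the square mode key, press gently, and do not shift the balance, the crucible or the things around it.

Things in the scene. Friction and masses are not known exactly. Their poses are not given: they have to be found in the camera images.
- balance: white bench balance 290 (x) x 230 (y) mm, 4.5 kg, loose on rubber feet. Origin: centre of its underside; +x to its rear, +y to its left seen from the front (robot side), z up. Key deck 48 mm high along the front; keys in one row along y at x = -117 mm, tops 55 mm high. Behind, a sloped display, then a glass draft shield (x -40 to +131, y +-91 mm) whose side rails end 159 mm high.
- cover (a joint): the glass top cover of the draft shield (160 x 160 mm) slides level along the balance's x: 0 = fully shut at the front stop, up to 0.085 m = open to the rear. It takes about 1.2 N to slide and stays where it is left. Its upper face is 156 mm above the bench.
- cover_tab (a point): middle of the top edge of the upright black tab on the cover: tab 8 mm thick (along balance x), 60 mm wide (along y), 24 mm high above the cover's upper face; its top edge is 180 mm above the bench. At cover = 0 it lies at balance x = -15 mm, y = 0. A fingertip behind it draws it to the front (-x) and shuts the cover.
- power_key_top (a point): centre of the top of the power key: the only round key, 20 mm across, at the left-hand end of the row (balance y = +85 mm), standing 7 mm proud of the deck
- power_key (a joint): power key: 0 = up, 0.004 m = fully down; springs back. It begins to move at about 1.3 N and is fully down at about 4 N; pressed counts from 0.002 m (about 2.7 N)
- tare_key_top (a point): centre of the top of the tare key: the wide bar, 46 mm along the row x 20 mm (balance y = -12 mm)
- tare_key (a joint): tare key: 0 = up, 0.004 m = fully down; same spring
- print_key_top (a point): centre of the top of the print key: square, 18 x 18 mm, alone at the right-hand end of the row (balance y = -78 mm)
- print_key (a joint): print key: 0 = up, 0.004 m = fully down; same spring
- mode_key_top (a point): centre of the top of the mode key: square, 18 x 18 mm, between power and tare (balance y = +43 mm); not to be pressed
- mode_key (a joint): mode key: 0 = up, 0.004 m = fully down; same spring
- pan_centre (a point): centre of the top of the round steel pan (96 mm across, 80 mm above the bench) inside the draft shield
- crucible: small white porcelain crucible, 44 mm across x 37 mm tall, loose on the pan; origin: centre of its underside
- weighing_bottle_large: lidded glass weighing bottle, 39 mm across x 58 mm tall, standing left of the balance; origin: centre of its underside
- weighing_bottle_small: lidded glass weighing bottle, 33 mm across x 52 mm tall, standing left of the balance; origin: centre of its underside
- tweezers: steel tweezers, 131 mm long, 6 mm high, lying right of the balance; origin: centre of their underside
- beaker: glass beaker, 56 mm across x 71 mm tall, far to the left; origin: centre of its underside
- petri_dish: glass petri dish, 89 mm across x 18 mm tall, far to the left; origin: centre of its underside

How it is judged:
By the outcome, as a careful person would: the job done as asked, in the order asked, and still so for the second after the job is handed in, with the robot touching nothing.
It also fails if it takes over 51 s, if anything falls off the work surface, if the arm or the gripper's body presses on something with over 40 N, if the wrist force passes 120 N, or if a joint passes its speed limit or range.

## Working session

There is one attempt and no reset: what is moved stays moved. The work goes in short steps, Python scripts to look and compute and a tool call to move; the robot and the scene stay as the last step left them, time stands still between calls to the robot, and variables do not carry over. Pictures are saved under pics/ and viewed, at most 10 in all, crops included, and the job is handed in when it is done.

Besides the shell and the picture viewer there is one more tool, called after "Emit:" by a JSON object that holds its "op" and its "data", one argument or row to a line. carry_out: Moves the arm, as the interface text tells. Its arguments: {"type":"object","properties":{"rows":{"type":"array","items":{"type":"array","items":{"type":"array","items":{"type":"number"}}}},"grip_force":{"type":"number"}},"required":["rows"]}

```bash
mkdir -p pics
cat > h.py <<'E'
import numpy as np,cv2
from rig import bot,vision,ticket,finder
from scipy.optimize import least_squares
def cam(n):
    d=vision.get_image(n); return d
def proj(d,P):
    P=np.atleast_2d(P); W=np.array(d["world_to_cam"]); c=P@W[:3,:3].T+W[:3,3]
    s=c[:,:2]/c[:,2:]; s=s*(1+d["k1"]*(s**2).sum(1,keepdims=True))
    f=240/np.tan(np.radians(d["vertical_fov"])/2)
    return s*f+[d["cx"],d["cy"]]
def save(d,n): cv2.imwrite("pics/"+n+".png",cv2.cvtColor(d["color"],cv2.COLOR_RGB2BGR))
E
python3 - <<'E'
from h import *
s=bot.observe(); print(s['t'],s['position'],s['tool_rot'],s['opening'])
names="balance cover_tab power_key_top tare_key_top print_key_top mode_key_top pan_centre crucible weighing_bottle_large weighing_bottle_small tweezers".split()
D={}
for c in("side","top","wrist"):
    d=cam(c);save(d,c+"0");D[c]=d
    print(c,d["vertical_fov"],d["k1"],np.round(-np.array(d["world_to_cam"])[:3,:3].T@np.array(d["world_to_cam"])[:3,3],3))
    for n in names:
        r=finder.mark_of(c,n)
        print(c,n,[(np.round(x["position"],1).tolist(),round(x["score"],2)) for x in r[:2]])
E
```

```text
0.0 [0.17673993 0.62492034 0.20437975] [-2.82468929e-04  1.37459665e-01  9.90506943e-01 -8.69450367e-04] 0.9985809071075383
side 52.527797136252204 -0.03639575103443873 [ 0.39  -0.568  0.646]
side balance [([344.9, 302.8], 0.81)]
side cover_tab [([368.8, 223.6], 0.86)]
side power_key_top [([277.6, 267.4], 0.51)]
side tare_key_top [([291.1, 296.1], 0.66), ([254.4, 228.0], 0.27)]
side print_key_top [([301.5, 317.4], 0.4)]
side mode_key_top [([281.6, 277.8], 0.63)]
side pan_centre [([363.0, 265.5], 0.9)]
side crucible [([364.2, 269.4], 0.66)]
side weighing_bottle_large []
side weighing_bottle_small []
side tweezers [([368.6, 345.4], 0.43)]
top 43.99495170729943 0.048740016791302576 [0.333 0.293 1.24 ]
top balance [([365.2, 243.6], 0.71)]
top cover_tab [([368.8, 203.5], 0.58)]
top power_key_top [([329.1, 299.4], 0.47), ([364.1, 240.1], 0.42)]
top tare_key_top [([379.4, 294.1], 0.55)]
top print_key_top [([413.1, 292.2], 0.66)]
top mode_key_top [([353.6, 296.2], 0.41)]
top pan_centre [([362.6, 214.1], 0.68)]
top crucible [([369.9, 211.1], 0.53)]
top weighing_bottle_large [([292.9, 268.3], 0.66)]
top weighing_bottle_small [([286.2, 222.7], 0.75)]
top tweezers [([431.1, 238.1], 0.6)]
wrist 59.21564344183682 -0.07801552355181626 [0.1   0.647 0.385]
wrist balance [([322.7, 459.5], 0.62)]
wrist cover_tab []
wrist power_key_top []
wrist tare_key_top []
wrist print_key_top []
wrist mode_key_top []
wrist pan_centre []
wrist crucible []
wrist weighing_bottle_large []
wrist weighing_bottle_small []
wrist tweezers []
```

```bash
cat > fit.py <<'E'
from h import *
K={"power_key_top":(-.117,.085,.055),"tare_key_top":(-.117,-.012,.055),"print_key_top":(-.117,-.078,.055),"mode_key_top":(-.117,.043,.055),"balance":(0,0,0),"cover_tab":None}
def w(p,q):
    c,s=np.cos(p[2]),np.sin(p[2]); return np.array([p[0]+c*q[0]-s*q[1],p[1]+s*q[0]+c*q[1],q[2]])
def pts(p): return {k:w(p,v if v else (-.015+p[3],0,.18)) for k,v in K.items()}
def fit(cams=("side","top")):
    D={c:cam(c) for c in cams}; O=[]
    for c in cams:
        for n in K:
            r=finder.mark_of(c,n)
            if r and r[0]["score"]>.35: O.append((c,n,np.array(r[0]["position"])))
    f=lambda p:np.concatenate([(proj(D[c],pts(p)[n])[0]-o)/(1 if n!="balance" else 4) for c,n,o in O])
    r=least_squares(f,[.45,.25,0,.05],loss="soft_l1",x_scale=[.1,.1,.1,.1])
    return D,O,r.x,f(r.x).reshape(-1,2)
def draw(d,p,nm):
    im=cv2.resize(d["color"],None,fx=2,fy=2)
    B=[]
    for z in(0,.048): B+=[w(p,(x,y,z)) for x,y in((-.145,-.115),(-.145,.115),(.145,.115),(.145,-.115))]
    B+=[w(p,(x,y,.159)) for x,y in((-.04,-.091),(-.04,.091),(.131,.091),(.131,-.091))]
    for P,col in((list(pts(p).values()),(255,0,0)),(B,(0,200,0))):
        for u in proj(d,np.array(P)): cv2.circle(im,tuple(int(v*2) for v in u),3,col,-1)
    u=proj(d,w(p,(0,0,.08)))[0]*2; x,y=[int(np.clip(v,0,m)) for v,m in((u[0]-350,1280-700),(u[1]-280,960-560))]
    cv2.imwrite("pics/"+nm+".png",cv2.cvtColor(im[y:y+560,x:x+700],cv2.COLOR_RGB2BGR)); print(nm,"crop origin",x/2,y/2,"scale 2")
E
python3 - <<'E'
from fit import *
D,O,p,r=fit()
print(np.round(p,4))
for o,e in zip(O,r): print(o[0],o[1],np.round(e,1))
for k,v in pts(p).items(): print(k,np.round(v,4))
for c in D: draw(D[c],p,"fit_"+c)
E
```

```text
[0.6079 0.2182 0.1382 0.0556]
side power_key_top [-0.   0.4]
side tare_key_top [ 0.6 -1.5]
side print_key_top [-0.3 -5.1]
side mode_key_top [-1.5  0.6]
side balance [0.2 0.8]
side cover_tab [-2.7  0.2]
top power_key_top [ 0.4 -2.6]
top tare_key_top [1.5 0.5]
top print_key_top [1. 0.]
top mode_key_top [-1.  -0.2]
top balance [-0.3  0.5]
top cover_tab [-0.2 -1.7]
power_key_top [0.4803 0.2863 0.055 ]
tare_key_top [0.4937 0.1902 0.055 ]
print_key_top [0.5028 0.1249 0.055 ]
mode_key_top [0.4861 0.2447 0.055 ]
balance [0.6079 0.2182 0.    ]
cover_tab [0.6481 0.2238 0.18  ]
fit_side crop origin 170.5 130.5 scale 2
fit_top crop origin 192.0 94.0 scale 2
```

View pics/fit_side.png

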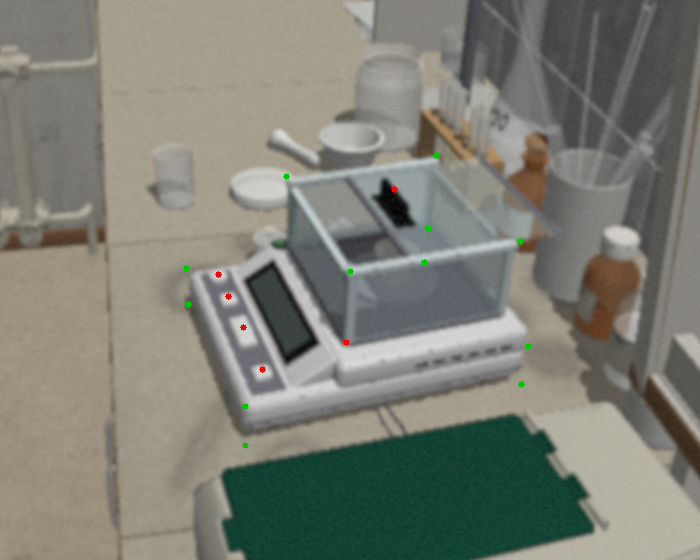

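View pics/fit_top.png

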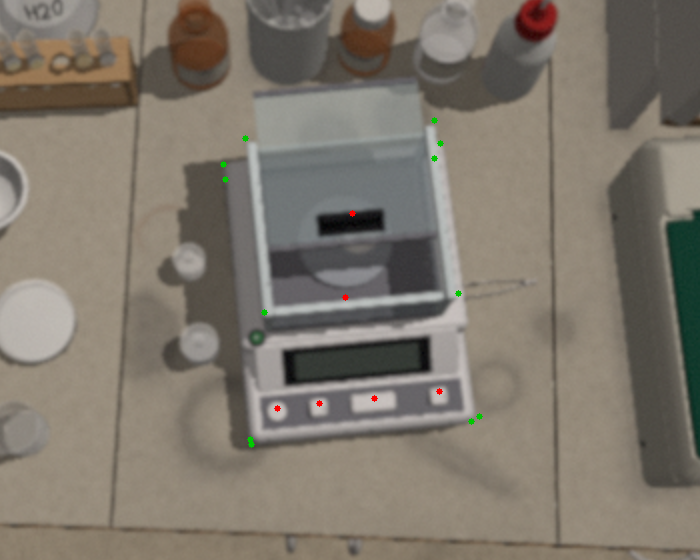

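The side view shows the fit dots on all four keys (245–262, 275–372) and the tab at (394,188). The top view shows the fitted print key about 5 mm too far back, so the yaw needs refining. I'll move over the balance and refine with the wrist camera.

Emit:
{"op": "carry_out", "data": {
  "rows": [
    [[0,0.02,-0.018,0.03,0.08],[0,0.028,-0.025,0.015,0.08],[0,0.029,-0.026,0.01,0.08],[0,0.03,-0.027,0.005,0.08],[0,0.03,-0.027,0.005,0.08]]
  ],
  "grip_force": 20
}}

```text
t: 2.92
position: [0.3151, 0.5014, 0.2716]
tool_rot: [0.001, -0.064, 0.998, 0.001]
wrist_force: [0.8, 1.2, -0.2]
opening: 0.683
gripper_force: 0.0
```

Emit:
{"op": "carry_out", "data": {
  "rows": [
    [[0,0.03,-0.027,0,0],[0,0.03,-0.027,0,0],[0,0.03,-0.027,0,0],[0,0.03,-0.027,0,0],[0,0.03,-0.027,0,0]]
  ]
}}

```text
t: 3.33
position: [0.4652, 0.3659, 0.2707]
tool_rot: [0.0, -0.062, 0.998, 0.0]
wrist_force: [0.2, 0.4, -0.4]
opening: 0.326
gripper_force: 0.0
```

Emit:
{"op": "carry_out", "data": {
  "rows": [
    [[0,0.03,-0.027,0,0],[0,0.03,-0.027,0,0],[0,0.03,-0.027,0,0],[0,0.03,-0.027,0,0],[0,0.02,-0.01,0,0]]
  ]
}}

```text
t: 3.75
position: [0.6064, 0.2458, 0.2704]
tool_rot: [0.0, -0.06, 0.998, -0.0]
wrist_force: [-0.2, -0.2, 0.8]
opening: 0.006
gripper_force: 0.0
```

Run:
```python
from fit import *
s=bot.observe(); print(s['t'],s['position'],s['tool_rot'],s['opening'],s['wrist_force'])
d=cam("wrist"); save(d,"wrist1"); f=240/np.tan(np.radians(d["vertical_fov"])/2)
C=np.array(d["world_to_cam"]);print(np.round(C,3))
def back(uv,z):
    g=lambda q:proj(d,[q[0],q[1],z])[0]-uv
    return least_squares(g,[.58,.2]).x
for n in ["power_key_top","mode_key_top","tare_key_top","print_key_top","cover_tab"]:
    z=.18 if n=="cover_tab" else .055
    for r in finder.mark_of("wrist",n)[:2]: print(n,np.round(r["position"],1),round(r["score"],2),np.round(back(r["position"],z),4))
    if z<.1:
        for r in finder.masks_of("wrist",n)[:1]:
            ys,xs=np.nonzero(r["mask"]); print("  mask",len(xs),np.round(back([xs.mean(),ys.mean()],.055),4))
```

```text
3.75 [0.60638649 0.24580576 0.27041013] [ 2.36830645e-04 -6.03125497e-02  9.98179393e-01 -4.88742518e-04] 0.0056557645193846175 [-0.17396346 -0.19867546  0.7594943 ]
[[-0.121  0.993 -0.001 -0.171]
 [ 0.955  0.116  0.274 -0.654]
 [ 0.272  0.033 -0.962  0.282]
 [ 0.     0.     0.     1.   ]]
power_key_top [201.2  77.5] 0.74 [0.5008 0.124 ]
power_key_top [386.2  72.1] 0.62 [0.4771 0.2869]
  mask 441 [0.4783 0.2875]
mode_key_top [340.2  72.9] 0.94 [0.4829 0.2466]
  mask 432 [0.4841 0.2464]
tare_key_top [280.7  74.7] 0.65 [0.4907 0.1945]
  mask 1150 [0.4913 0.1918]
print_key_top [203.5  77.3] 0.95 [0.5004 0.1261]
  mask 445 [0.5001 0.1277]
cover_tab [284.4 296.1] 0.87 [0.6455 0.2241]
```

View pics/wrist1.png

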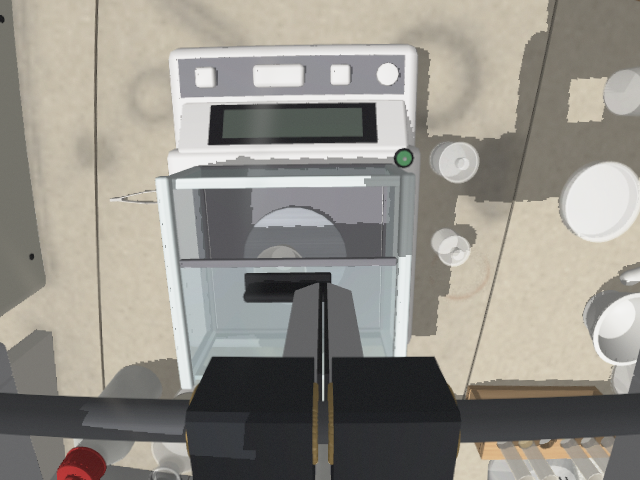

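The wrist picture shows the keys at rows 73–77 (print 204, tare 279, mode 340, power 387) and the tab spanning columns 245–330 at row 287, with its rear side free. It gives a consistent yaw of about 0.137. Next I'll go behind the tab.

Emit:
{"op": "carry_out", "data": {
  "rows": [
    [[0,0.031,-0.01,0,0.016],[0,0.031,-0.009,0,0],[0,0,0,-0.02,0],[0,0,0,-0.03,0],[0,0,0,-0.03,0]]
  ]
}}

```text
t: 4.67
position: [0.6668, 0.2309, 0.1908]
tool_rot: [0.001, -0.07, 0.998, 0.0]
wrist_force: [0.2, -0.1, 0.0]
opening: 0.005
gripper_force: 0.0
```

Emit:
{"op": "carry_out", "data": {
  "rows": [
    [[0,0,0,-0.012,0],[0,0,0,-0.01,0],[0,0,0,0,0]]
  ]
}}

```text
t: 4.92
position: [0.6648, 0.2307, 0.1666]
tool_rot: [-0.002, -0.07, 0.998, -0.0]
wrist_force: [-1.0, -0.7, -0.3]
opening: 0.006
gripper_force: 0.0
```

Run:
```python
from h import *
print(bot.observe()['position'],bot.observe()['wrist_force'])
a=cam("side")["color"];b=cam("top")["color"]
o=np.hstack([cv2.resize(a[150:340,260:450],(400,400)),cv2.resize(b[120:310,270:460],(400,400))])
cv2.imwrite("pics/b1.png",cv2.cvtColor(o,cv2.COLOR_RGB2BGR))
```

```text
[0.66484512 0.2306673  0.16661515] [-0.98028162 -0.71306756 -0.29708717]
```

View pics/b1.png

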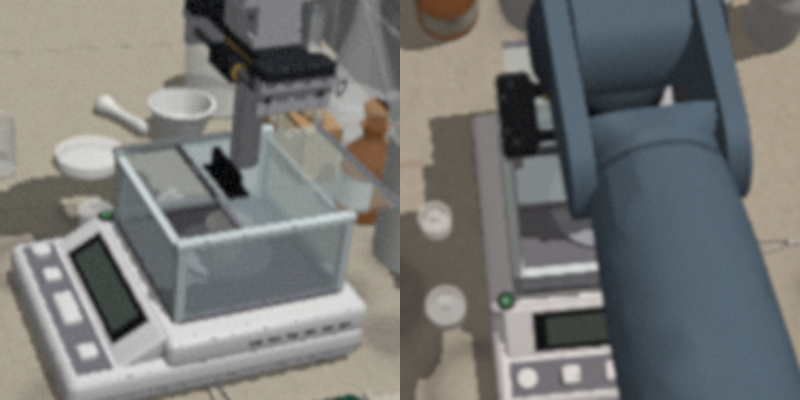

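The side view shows the finger just behind the tab at (240,160) of the crop, clear of the glass. I'll centre it and pull forward.

Emit:
{"op": "carry_out", "data": {
  "rows": [
    [[0,-0.002,-0.004,-0.001,0],[0,-0.004,-0.0005,0,0],[0,-0.005,-0.0007,0,0],[0,-0.006,-0.0008,0,0],[0,-0.006,-0.0008,0,0]]
  ]
}}

```text
t: 5.43
position: [0.643, 0.2236, 0.1685]
tool_rot: [0.001, -0.07, 0.998, 0.0]
wrist_force: [1.6, -0.7, 0.7]
opening: 0.005
gripper_force: 0.8
```

Emit:
{"op": "carry_out", "data": {
  "rows": [
    [[0,-0.006,-0.0008,0,0],[0,-0.006,-0.0008,0,0],[0,-0.006,-0.0008,0,0],[0,-0.006,-0.0008,0,0],[0,-0.004,-0.0006,0,0]]
  ]
}}

```text
t: 5.85
position: [0.6142, 0.2199, 0.1674]
tool_rot: [-0.0, -0.07, 0.998, 0.0]
wrist_force: [1.5, 0.2, 0.6]
opening: 0.004
gripper_force: 0.7
```

Emit:
{"op": "carry_out", "data": {
  "rows": [
    [[0,-0.003,-0.0004,0,0],[0,-0.002,-0.0003,0,0],[0,0,0,0,0]]
  ]
}}

```text
t: 6.1
position: [0.6094, 0.2191, 0.1673]
tool_rot: [-0.001, -0.07, 0.998, -0.0]
wrist_force: [-0.1, 0.2, -1.0]
opening: 0.007
gripper_force: 0.0
```

Emit:
{"op": "carry_out", "data": {
  "rows": [
    [[0,-0.002,-0.0003,0,0],[0,-0.0015,-0.0002,0,0],[0,-0.001,-0.0001,0,0]]
  ]
}}

```text
t: 6.35
position: [0.6054, 0.2185, 0.1672]
tool_rot: [-0.0, -0.07, 0.998, -0.0]
wrist_force: [1.2, 0.2, -0.3]
opening: 0.001
gripper_force: 0.6
```

Emit:
{"op": "carry_out", "data": {
  "rows": [
    [[0,-0.001,-0.0001,0,0],[0,-0.001,-0.0002,0,0]]
  ]
}}

```text
t: 6.52
position: [0.6043, 0.2184, 0.1673]
tool_rot: [0.001, -0.07, 0.998, 0.0]
wrist_force: [6.7, 2.7, -4.9]
opening: 0.004
gripper_force: 3.6
```

Emit:
{"op": "carry_out", "data": {
  "rows": [
    [[0,-0.001,-0.0001,0,0],[0,-0.0005,0,0,0]]
  ]
}}

```text
t: 6.68
position: [0.6042, 0.2184, 0.1673]
tool_rot: [0.003, -0.07, 0.998, 0.0]
wrist_force: [11.1, 1.8, -7.5]
opening: 0.003
gripper_force: 5.7
```

The force rise at x=0.604 is the front stop. I'll back off, lift, and look.

Emit:
{"op": "carry_out", "data": {
  "rows": [
    [[0,0.005,0.0006,0,0],[0,0.006,0.0008,0.002,0],[0,0,0,0.025,0],[0,0,0,0.035,0],[0,0,0,0.03,0]]
  ]
}}

```text
t: 7.1
position: [0.6127, 0.2194, 0.2604]
tool_rot: [-0.001, -0.07, 0.998, -0.0]
wrist_force: [0.6, 0.7, 0.5]
opening: 0.006
gripper_force: 0.0
```

Emit:
{"op": "carry_out", "data": {
  "rows": [
    [[0,-0.025,0.012,0,0],[0,-0.03,0.015,0,0],[0,-0.03,0.015,0,0],[0,-0.03,0.014,0,0],[0,-0.022,0.012,0,0]]
  ]
}}

```text
t: 7.52
position: [0.4739, 0.2881, 0.2596]
tool_rot: [-0.001, -0.07, 0.998, -0.0]
wrist_force: [0.6, 0.0, 0.0]
opening: 0.004
gripper_force: 0.0
```

Run:
```python
from h import *
s=bot.observe(); print(s['t'],s['position'],s['wrist_force'])
def back(d,uv,z): return least_squares(lambda q:proj(d,[q[0],q[1],z])[0]-uv,[.58,.2]).x
a=cam("side");t=cam("top");w=cam("wrist")
save(a,"s2")
for c,d in(("side",a),("top",t),("wrist",w)):
  for n in ["power_key_top","tare_key_top","print_key_top","mode_key_top","cover_tab"]:
    for r in finder.mark_of(c,n)[:1]: print(c,n,np.round(r["position"],1),round(r["score"],2),np.round(back(d,r["position"],.18 if n=="cover_tab" else .055),4))
o=np.hstack([cv2.resize(a["color"][150:340,260:450],(400,400)),cv2.resize(w["color"],(400,300))[:,:].repeat(1,0) if 0 else cv2.copyMakeBorder(cv2.resize(w["color"],(400,300)),0,100,0,0,cv2.BORDER_CONSTANT)])
cv2.imwrite("pics/b2.png",cv2.cvtColor(o,cv2.COLOR_RGB2BGR))
```

```text
7.5167 [0.47385224 0.28810621 0.25960101] [0.62946287 0.0013615  0.00068915]
side power_key_top [282.4 265.9] 0.57 [0.4868 0.2917]
side tare_key_top [290.2 293.9] 0.56 [0.4899 0.1921]
side print_key_top [301.7 316. ] 0.57 [0.5019 0.1223]
side mode_key_top [282.4 277.6] 0.59 [0.4815 0.2491]
side cover_tab [341.  228.2] 0.95 [0.5935 0.2202]
top power_key_top [331.2 299.4] 0.46 [0.4776 0.2858]
top tare_key_top [378.4 294.8] 0.57 [0.4903 0.1917]
top print_key_top [413.1 293. ] 0.62 [0.4965 0.1224]
top mode_key_top [351.  295.5] 0.51 [0.4869 0.2464]
top cover_tab [372.5 235.5] 0.73 [0.5823 0.2149]
wrist power_key_top [320.5 217.7] 0.81 [0.4798 0.2883]
wrist tare_key_top [216.6 214.9] 0.94 [0.491  0.1917]
wrist print_key_top [146.8 218.2] 0.68 [0.5035 0.1257]
wrist mode_key_top [274.5 218.6] 0.92 [0.4868 0.2459]
wrist cover_tab [199.3 390.7] 0.66 [0.5913 0.216 ]
```

View pics/b2.png

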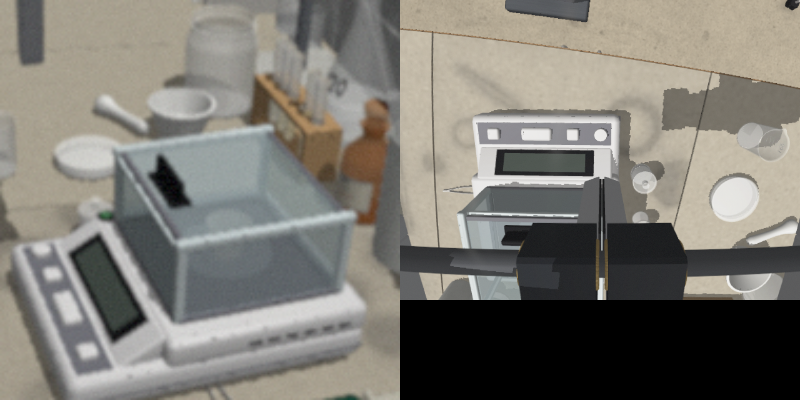

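The side crop shows the cover shut, with the tab at the front, (168,180), and the balance unmoved. Next is the power key at (0.479, 0.2875).

Emit:
{"op": "carry_out", "data": {
  "rows": [
    [[0,0.004,0,-0.035,0],[0,0,0,-0.04,0],[0,0,0,-0.04,0],[0,0,0,-0.04,0],[0,0,0,-0.025,0]]
  ]
}}

```text
t: 8.83
position: [0.4776, 0.2867, 0.0753]
tool_rot: [-0.002, -0.07, 0.998, -0.001]
wrist_force: [0.3, 0.2, -0.6]
opening: 0.003
gripper_force: 0.0
```

Emit:
{"op": "carry_out", "data": {
  "rows": [
    [[0,0,0,-0.012,0],[0,0,0,-0.007,0],[0,0,0,0,0]]
  ]
}}

```text
t: 9.08
position: [0.4798, 0.2875, 0.06]
tool_rot: [-0.001, -0.07, 0.998, -0.0]
wrist_force: [-0.1, -0.0, 0.4]
opening: 0.005
gripper_force: 0.0
```

Emit:
{"op": "carry_out", "data": {
  "rows": [
    [[0,0,0,-0.004,0],[0,0,0,-0.002,0],[0,0,0,-0.001,0]]
  ]
}}

```text
t: 9.33
position: [0.4812, 0.288, 0.0549]
tool_rot: [0.001, -0.07, 0.998, 0.0]
wrist_force: [0.2, 0.3, 1.2]
opening: 0.006
gripper_force: 0.7
```

Emit:
{"op": "carry_out", "data": {
  "rows": [
    [[0,0,0,-0.001,0],[0,0,0,0,0]]
  ]
}}

```text
t: 9.5
position: [0.4812, 0.288, 0.0537]
tool_rot: [0.001, -0.07, 0.998, 0.0]
wrist_force: [1.1, 0.1, 1.3]
opening: 0.003
gripper_force: 1.1
```

Emit:
{"op": "carry_out", "data": {
  "rows": [
    [[0,0,0,-0.001,0],[0,0,0,0,0]]
  ]
}}

```text
t: 9.67
position: [0.4812, 0.288, 0.0524]
tool_rot: [0.001, -0.07, 0.998, 0.0]
wrist_force: [2.5, 1.0, 3.4]
opening: 0.006
gripper_force: 1.6
```

Emit:
{"op": "carry_out", "data": {
  "rows": [
    [[0,0,0,-0.001,0],[0,0,0,0,0]]
  ]
}}

```text
t: 9.83
position: [0.4811, 0.288, 0.0513]
tool_rot: [0.001, -0.07, 0.998, 0.0]
wrist_force: [3.0, 1.7, 4.6]
opening: 0.006
gripper_force: 2.0
```

Power is fully pressed, at 3.7 mm. I'll release it and go on to tare.

Emit:
{"op": "carry_out", "data": {
  "rows": [
    [[0,0,0,0.009,0],[0,0,0,0.016,0],[0,0.003,-0.031,0,0],[0,0.004,-0.034,0,0],[0,0.003,-0.031,0,0]]
  ]
}}

```text
t: 10.25
position: [0.4886, 0.1904, 0.0752]
tool_rot: [-0.001, -0.071, 0.997, -0.0]
wrist_force: [-0.0, 0.2, 0.1]
opening: 0.003
gripper_force: 0.0
```

Emit:
{"op": "carry_out", "data": {
  "rows": [
    [[0,0,0,-0.01,0],[0,0,0,-0.006,0],[0,0,0,0,0]]
  ]
}}

```text
t: 10.5
position: [0.4878, 0.1914, 0.0574]
tool_rot: [-0.003, -0.07, 0.998, -0.0]
wrist_force: [0.1, 0.9, -0.2]
opening: 0.004
gripper_force: 0.0
```

Emit:
{"op": "carry_out", "data": {
  "rows": [
    [[0,0.002,0,-0.002,0],[0,0,0,-0.002,0],[0,0,0,0,0]]
  ]
}}

```text
t: 10.75
position: [0.4919, 0.1924, 0.0553]
tool_rot: [-0.0, -0.071, 0.997, 0.0]
wrist_force: [-0.7, 0.9, 0.6]
opening: 0.007
gripper_force: 0.4
```

Emit:
{"op": "carry_out", "data": {
  "rows": [
    [[0,0,0,-0.0015,0],[0,0,0,0,0]]
  ]
}}

```text
t: 10.92
position: [0.4921, 0.1922, 0.0541]
tool_rot: [0.0, -0.07, 0.998, 0.0]
wrist_force: [-0.5, 0.1, 1.6]
opening: 0.004
gripper_force: 1.0
```

Emit:
{"op": "carry_out", "data": {
  "rows": [
    [[0,0,0,-0.0015,0],[0,0,0,0,0]]
  ]
}}

```text
t: 11.08
position: [0.4922, 0.192, 0.0527]
tool_rot: [0.0, -0.07, 0.998, 0.0]
wrist_force: [0.5, 2.3, 2.9]
opening: 0.006
gripper_force: 1.5
```

Emit:
{"op": "carry_out", "data": {
  "rows": [
    [[0,0,0,-0.001,0],[0,0,0,0,0]]
  ]
}}

```text
t: 11.25
position: [0.4923, 0.1919, 0.0517]
tool_rot: [0.0, -0.07, 0.998, 0.0]
wrist_force: [-0.6, 1.8, 2.9]
opening: 0.003
gripper_force: 1.8
```

Emit:
{"op": "carry_out", "data": {
  "rows": [
    [[0,0,0,0.009,0],[0,0,0,0.016,0],[0,0.004,-0.033,0,0],[0,0.005,-0.033,0,0],[0,0,0,0,0]]
  ]
}}

```text
t: 11.67
position: [0.5018, 0.1216, 0.0771]
tool_rot: [0.0, -0.068, 0.998, -0.001]
wrist_force: [0.1, 0.4, 1.2]
opening: 0.005
gripper_force: 0.0
```

Emit:
{"op": "carry_out", "data": {
  "rows": [
    [[0,0,0,-0.01,0],[0,0,0,-0.006,0],[0,0,0,-0.002,0],[0,0,0,0,0]]
  ]
}}

```text
t: 12.0
position: [0.4996, 0.1263, 0.0569]
tool_rot: [-0.002, -0.071, 0.997, 0.0]
wrist_force: [0.2, 1.0, -0.4]
opening: 0.004
gripper_force: 0.0
```

Emit:
{"op": "carry_out", "data": {
  "rows": [
    [[0,0,0,-0.002,0],[0,0,0,-0.0015,0],[0,0,0,0,0]]
  ]
}}

```text
t: 12.25
position: [0.5009, 0.1261, 0.0549]
tool_rot: [-0.0, -0.07, 0.998, 0.0]
wrist_force: [0.3, 0.7, 0.9]
opening: 0.004
gripper_force: 0.7
```

Emit:
{"op": "carry_out", "data": {
  "rows": [
    [[0,0,0,-0.0015,0],[0,0,0,0,0]]
  ]
}}

```text
t: 12.42
position: [0.5012, 0.1259, 0.0536]
tool_rot: [0.0, -0.07, 0.998, 0.0]
wrist_force: [-1.0, 2.0, 2.5]
opening: 0.007
gripper_force: 1.1
```

Emit:
{"op": "carry_out", "data": {
  "rows": [
    [[0,0,0,-0.0015,0],[0,0,0,0,0]]
  ]
}}

```text
t: 12.58
position: [0.5013, 0.1258, 0.0522]
tool_rot: [0.0, -0.07, 0.998, 0.0]
wrist_force: [-1.1, 2.1, 3.2]
opening: 0.004
gripper_force: 1.6
```

Emit:
{"op": "carry_out", "data": {
  "rows": [
    [[0,0,0,-0.0005,0],[0,0,0,0,0]]
  ]
}}

```text
t: 12.75
position: [0.5013, 0.1258, 0.0517]
tool_rot: [0.0, -0.07, 0.998, 0.0]
wrist_force: [-0.2, 1.9, 3.1]
opening: 0.005
gripper_force: 1.8
```

Print is pressed. I'll lift clear and check.

Emit:
{"op": "carry_out", "data": {
  "rows": [
    [[0,0,0,0.009,0],[0,0,0,0.03,0],[0,0,0,0.04,0],[0,0,0,0.04,0],[0,-0.03,0,0.02,0]]
  ]
}}

```text
t: 13.17
position: [0.4755, 0.1247, 0.1965]
tool_rot: [0.005, -0.07, 0.998, -0.001]
wrist_force: [0.7, -0.2, 1.2]
opening: 0.008
gripper_force: 0.0
```

Emit:
{"op": "carry_out", "data": {
  "rows": [
    [[0,-0.035,0,0.01,0],[0,0,0,0,0],[0,0,0,0,0]]
  ]
}}

```text
t: 13.42
position: [0.4354, 0.1253, 0.2016]
tool_rot: [0.001, -0.07, 0.998, -0.0]
wrist_force: [0.3, 0.1, -1.1]
opening: 0.008
gripper_force: 0.0
```

Run:
```python
from h import *
s=bot.observe(); print(s['t'],s['position'],s['wrist_force'])
a=cam("side");w=cam("wrist");b=cv2.imread("pics/s2.png")[...,::-1]
o=np.hstack([cv2.resize(x[150:340,260:450],(400,400)) for x in(b,a["color"])])
cv2.imwrite("pics/b3.png",cv2.cvtColor(o,cv2.COLOR_RGB2BGR))
g=[cv2.cvtColor(np.ascontiguousarray(x[210:340,270:440]),cv2.COLOR_RGB2GRAY).astype(np.float32) for x in(b,a["color"])]
print(cv2.phaseCorrelate(*g))
```

```text
13.4167 [0.43542882 0.1252904  0.20158047] [ 0.33894709  0.14840387 -1.08192996]
((0.006687422836307633, 0.5015817111212044), 0.9679684653890477)
```

View pics/b3.png

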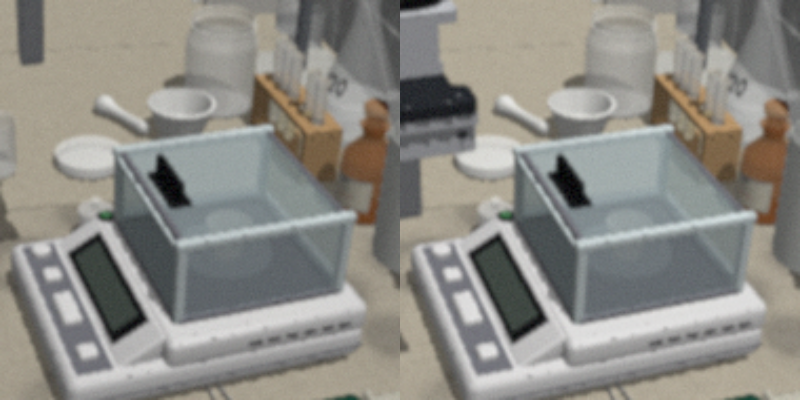

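Before and after look identical: cover shut, with the tab at (168,180) in both crops, all keys up, nothing shifted, and the gripper clear. I'll hand it in.

```bash
python3 -c "
from rig import ticket
print(ticket.sign_off())"
```

```text
the job is handed in; nothing more can be done
None
```

I slid the cover shut to its front stop and tapped power, tare and print in that order, each to about 3.3–3.7 mm. The mode key was not touched, nothing moved visibly in the side view, and I handed the job in at about 13.5 s; no verdict was returned.

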